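# Sweep the hex nuts off the counting board into its catch tray

## Robot

A 6-joint arm with a two-finger parallel gripper is mounted at the origin on the work surface. World frame = base frame: x ahead of the robot, y to its left, z up, the work surface at z = 0. Lengths are in m, angles in rad, forces in N, time in s.
With the tool pointing down it reaches from about 0.35 to 0.975 m from the base axis. Payload 4.9 kg.
Tool frame: the origin (TCP) lies midway between the tips of the shut fingers; the grasp point (between the pads) lies ctrl.tcp_to_grasp behind it (ctrl.tcp_to_grasp is the distance from the TCP to the grasp point, in m); z points along the fingers, y is the direction in which the jaws open and shut (so a half turn about z gives the same grasp; the last joint's range is limited). The gripper opens to 85 mm and grips with 20 to 120 N. Pads are 22 mm wide; open, the fingers measure 114 mm over their backs; the gripper's body (76 mm by 85 mm) begins 54 mm behind the grasp point. The pads swing forward as they close: fully open they stand 13 mm farther back than shut.
Start: joints at [-1.366, 0.053, 1.613, -0, 1.476, -0.119], TCP at [0.199, -0.593, 0.199] pointing down, gripper open.
Joint ranges: [-3.01, 3.01], [-1.01, 2.22], [0.06, 2.58], [-1.02, 4.17], [0.09, 2.62], [-3.14, 3.14]. Speed limits (rad/s): [2.57, 2.57, 3.14, 3.14, 3.14, 3.14].

## Interface

Orientations are given as a rotation vector (axis times angle).
In Python, from station import ctrl, get_image, calibration, finish_job, models gives the robot as it stands.
- The arm moves only by the shell command python3 -m creep 'ROWS' [FORCE]. ROWS is JSON, a list of rows, each a list of 7 numbers: the opening, from 0 (shut) to 1 (fully open), then the shift along the tool's x, y, z in m, then the turn, a rotation vector about the tool's x, y, z in degrees. A call has 1 to 20 rows; each row shifts and turns the commanded pose from where the row before left it, along the tool's axes as they then stand; what a row does not reach is not made up. A row lasts 1/10 s, in which the tool goes at most 50 mm and 8.59 degrees, less where a joint would pass 70% of its speed; a pose out of reach is approached as far as the arm can. A call with a gripper value outside its range is refused whole. The fingers move at their own pace and stop on an object; FORCE is the grip in N (left out, the last holds). Time passes only in rows, so rows that do not move let the fingers close. It gives the time, the measured TCP pose, the force and the opening at its end, in the units of the state.
- ctrl.get_obs(): the state, without advancing time (a new reading comes with each control period).
- get_image(name): name is "scene" or "top"; returns the picture (384x512x3 uint8, red, green, blue); there is no depth.
- calibration(name): a dict with "mtx" (3x3 intrinsics, pixels), "k1" (the pictures are not rectified: a ray, as slopes to the right and down, at radius r is drawn at 1 + k1 r^2 times it, then the intrinsics apply), "R" (3x3) and "t" (3): a world point X has camera coordinates R X + t. Camera axes: x right, y down, z forward; pixel columns grow to the right and rows downward; lengths in m; the calibration is good to about 2 mm. A picture is of the moment at which its call begins. calibration takes no time and is no camera call.
- finish_job(): hands the job in, once; it reports no verdict.
Trained networks look in the newest picture that a camera, given by its name, has taken for a name from the list of things; names that differ only in an ending like _2 or _b are one class to them, and where a whole thing is asked for, a point or a joint stands for the part that bears it (a point fixed in the world has none). Each returns a list of dicts, best first, with "conf" (0 to 1); they miss things now and then, are a little off and sometimes report something else, mostly with a low value. They report only what shows in the picture. A call takes as long as a camera call.
- models.search_frame(camera, name): "extent" ([left, top, right, bottom] in pixels, round what is visible of it).
The state is a dict: "t": time; "q": joint angles; "dq": joint speeds; "effort": joint torques, N m; "tool_pos": TCP position; "tool_rot": TCP orientation; "contact_force": force on the tool from outside, world axes, zero at the start; "wrist_torque": the same for the moment, N m; "opening": finger opening in m.
Only numpy, scipy, OpenCV 4.12 (cv2) and the standard library are available. Lean on these libraries where they do the work, as an engineer would, in place of code of your own. Each camera call takes 0.05 s, during which the arm holds its last target. There are 200 camera calls.

## Task

Someone left three big hex nuts on the counting board of the hardware store counter. With the fingers closed, sweep all three across the board and over its edge into the steel catch tray, gently: only push them, do not pinch them or lift them off the board. Leave the padlock and the small oil bottle standing where they are on the board, and leave the other goods on the counter undisturbed.

Things in the scene. Friction and masses are not known exactly. Their poses are not given: they have to be found in the camera images.
- station: counting board with catch tray, one rigid fixed piece. Origin on the counter surface, z up, -x runs across the board to the tray (roughly towards the robot). Wooden board: flat top 45 mm above the origin, spans x -90 to +110 mm, y -170 to +170 mm; along each side (y) edge an aluminium lip 8 mm wide, 10 mm high, inside that span; no lip at the +x and -x edges
- edge (a point): middle of the board's -x top edge, over which the nuts drop 41 mm into the tray; 45 mm above the counter; axes as the board's
- tray (a point): centre of the steel catch tray's floor, 4 mm above the counter; axes as the board's. The tray adjoins the board's -x edge, open on top; its inside is 111 mm along x, 332 mm along y; its three other walls are 4 mm thick and rise to 60 mm above the counter (63 mm with a round bead on the -x wall)
- nut1: loose dark steel M24 hex nut, 36 mm across flats, 41 mm across corners, 19 mm thick, 24 mm open bore, about 0.11 kg, lying flat on the counting board; origin at the middle of the nut (so 9.5 mm above the board top, 54.5 mm above the counter), z along the bore
- nut2: loose dark steel M24 hex nut, 36 mm across flats, 41 mm across corners, 19 mm thick, 24 mm open bore, about 0.11 kg, lying flat on the counting board; origin at the middle of the nut (so 9.5 mm above the board top, 54.5 mm above the counter), z along the bore
- nut3: loose dark steel M24 hex nut, 36 mm across flats, 41 mm across corners, 19 mm thick, 24 mm open bore, about 0.11 kg, lying flat on the counting board; origin at the middle of the nut (so 9.5 mm above the board top, 54.5 mm above the counter), z along the bore
- padlock: dark steel padlock with a bright shackle standing upright on the board, not to be moved: body 38 mm along its y, 18 mm along its x, 56 mm high with the shackle; 0.2 kg; origin at the centre of its underside. The five things on the board are side by side along the board's y, within 5 mm of y = -124, -62, 0, 62, 124 mm, in any order: each nut has a clear straight lane along -x to the tray
- oil: small grey oil bottle standing upright on the board, not to be moved: 32 mm diameter, 58 mm high, 0.08 kg; origin at the centre of its underside
- spray: spray can standing on the counter on the robot's left, not to be moved: 64 mm diameter, 170 mm high, origin at the centre of its underside
- jar: glass jar standing on the counter on the robot's right, not to be moved: 70 mm diameter, 90 mm high, origin at the centre of its underside
- tape: roll of tape lying flat on the counter on the robot's right, not to be moved: 100 mm diameter, 45 mm high, origin at the centre of its underside
- driver: screwdriver lying on the counter beyond the board, not to be moved; its length lies along its x, which points roughly along world y
- screwbox: small cardboard box of screws on the counter on the robot's left, not to be moved: 90 x 60 x 50 mm, origin at the centre of its underside

How it is judged:
By the outcome, as a careful person would: the job done as asked, in the order asked, and still so for the second after the job is handed in, with the robot touching nothing.
It also fails if it takes over 56 s, if anything falls off the work surface, if the arm or the gripper's body presses on something with over 40 N, if the wrist force passes 120 N, or if a joint passes its speed limit or range.

## Working session

There is one attempt and no reset: what is moved stays moved. The work goes in short steps, Python scripts to look and compute and a shell command to move; the robot and the scene stay as the last step left them, time stands still between calls to the robot, and variables do not carry over. Pictures are saved under pics/ and viewed, about 8 in all and at most 12, crops included, and the job is handed in when it is done.

```bash
ls; mkdir -p pics
cat > h.py <<'E'
import numpy as np, cv2
from station import ctrl,get_image,calibration,models
from scipy.spatial.transform import Rotation as Rn
def ray(cam,u,v):
    c=calibration(cam);K=np.array(c["mtx"]);R=np.array(c["R"]);t=np.array(c["t"])
    d=np.array([(u-K[0,2])/K[0,0],(v-K[1,2])/K[1,1]]);s=d.copy()
    for _ in range(20): s=d/(1+c["k1"]*(s@s))
    return -R.T@t, R.T@np.array([s[0],s[1],1])
def at(cam,u,v,z):
    o,d=ray(cam,u,v);return o+d*(z-o[2])/d[2]
def proj(cam,X):
    c=calibration(cam);K=np.array(c["mtx"]);p=np.array(c["R"])@np.array(X)+np.array(c["t"])
    s=p[:2]/p[2];s=s*(1+c["k1"]*(s@s));return K[0,0]*s[0]+K[0,2],K[1,1]*s[1]+K[1,2]
E
python3 - <<'E'
from h import *
for c in("top","scene"):
    im=get_image(c);cv2.imwrite(f"pics/{c}0.png",cv2.resize(im[:,:,::-1],(800,600),interpolation=cv2.INTER_CUBIC))
    print(c,-np.array(calibration(c)["R"]).T@np.array(calibration(c)["t"]))
    for n in("nut1","padlock","oil","station"):
        for r in models.search_frame(c,n)[:4]:
            e=r["extent"];u,v=(e[0]+e[2])/2,(e[1]+e[3])/2
            print(c,n,round(r["conf"],2),np.round(e),at(c,u,v,.0545).round(4))
print(ctrl.get_obs()["tool_rot"],ctrl.tcp_to_grasp)
E
```

```text
pics
top [ 0.2920333  -0.00884718  1.5582333 ]
top nut1 0.45 [285. 190. 292. 202.] [ 0.5704 -0.0994  0.0545]
top nut1 0.43 [299. 191. 309. 201.] [ 0.5695 -0.1539  0.0545]
top station 0.71 [218. 159. 328. 262.] [ 0.5189 -0.0413  0.0545]
scene [ 0.96509217 -0.6744618   1.28086197]
scene nut1 0.72 [203. 240. 217. 252.] [ 0.5637 -0.1634  0.0545]
scene nut1 0.72 [217. 226. 229. 235.] [ 0.5746 -0.1033  0.0545]
scene nut1 0.49 [233. 188. 244. 203.] [0.56   0.022  0.0545]
scene padlock 0.54 [218. 200. 234. 217.] [ 0.5466 -0.0344  0.0545]
scene oil 0.47 [238. 164. 246. 182.] [0.5308 0.1029 0.0545]
[-3.10049176e+00 -5.06418880e-01 -4.20146371e-05] 0.0187
```

View pics/top0.png

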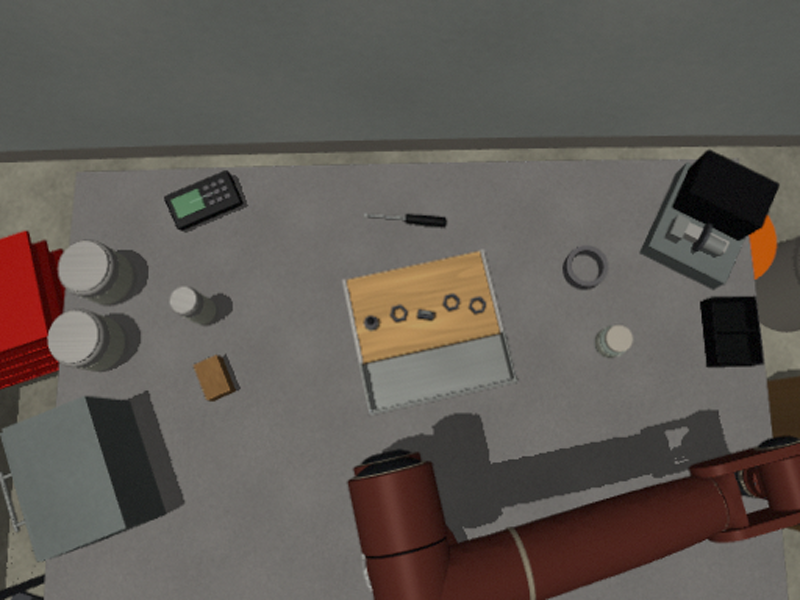

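Run:
```python
from h import *
a=get_image("top")[145:275,205:340];b=get_image("scene")[130:300,130:330]
f=lambda x:cv2.resize(x,(int(x.shape[1]*600/x.shape[0]) if x.shape[1]*600/x.shape[0]<800 else 800,600),interpolation=cv2.INTER_CUBIC)[:,:,::-1]
cv2.imwrite("pics/t1.png",f(a));cv2.imwrite("pics/s1.png",f(b))
print(f(a).shape,f(b).shape)
```

```text
(600, 623, 3) (600, 705, 3)
```

View pics/t1.png

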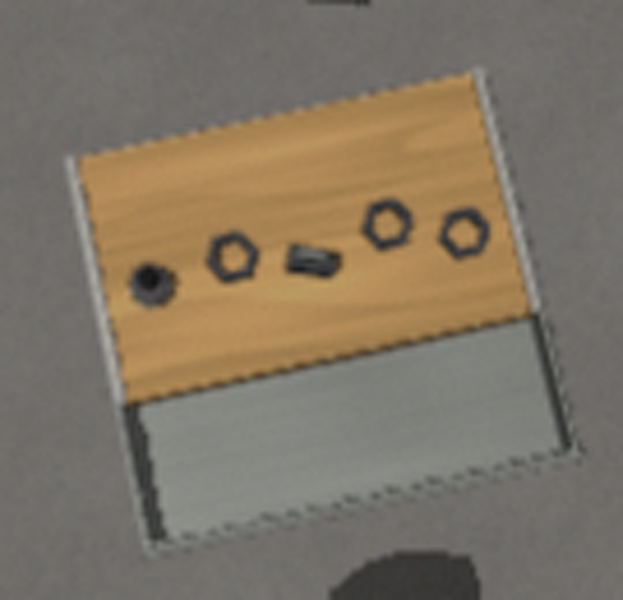

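View pics/s1.png

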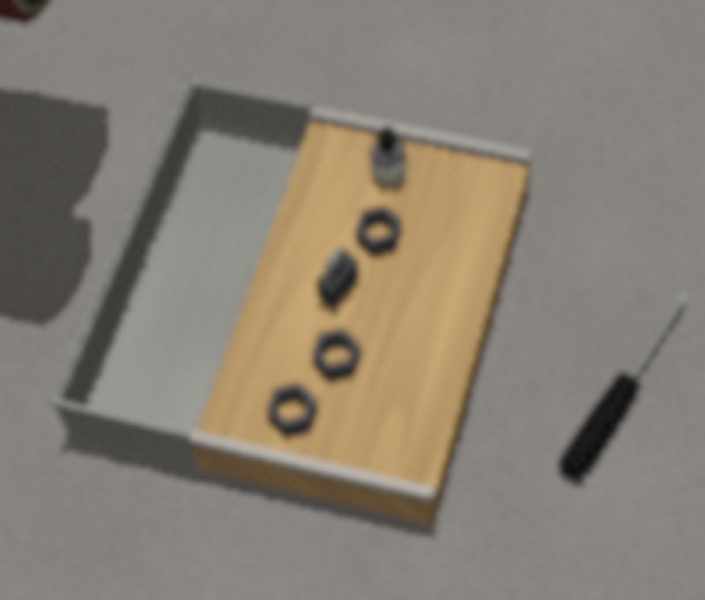

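The top crop shows, left to right: oil (153,283), nut (232,257), padlock (313,261), nut (387,224) and nut (465,232). The tray is at the bottom. The scene crop shows the same order. Next I fit the station pose and get the positions in board axes.

```bash
cat >> h.py <<'E'
T=lambda u,v:(205+u/4.615-.4,145+v/4.615-.4)
S=lambda u,v:(130+u/3.527-.4,130+v/3.527-.4)
E
python3 - <<'E'
from h import *
from scipy.optimize import least_squares
m=[(.11,.17,.055),(.11,-.17,.055),(-.09,-.17,.055),(-.09,.17,.055)]
m2=[(-.205,.17,.06),(-.205,-.17,.06)]
pt=[(70,158),(483,68),(540,313),(120,405),(148,550),(578,452)]
ps=[(529,155),(434,495),(194,437),(312,112),(195,88),(60,404)]
M=np.array(m+m2)
def W(p,X):
    c,s=np.cos(p[2]),np.sin(p[2]);X=np.atleast_2d(X)
    return np.c_[p[0]+c*X[:,0]-s*X[:,1],p[1]+s*X[:,0]+c*X[:,1],X[:,2]]
for nm,cams in(("top",["top"]),("scene",["scene"]),("both",["top","scene"])):
    def f(p):
        r=[]
        for c in cams:
            for X,q in zip(W(p,M),pt if c=="top" else ps):
                r+=list(np.array(proj(c,X))-(T if c=="top" else S)(*q))
        return r
    s=least_squares(f,[.55,-.04,.2],loss="soft_l1");p=s.x
    print(nm,p.round(4),np.degrees(p[2]).round(2),np.abs(f(p)).max().round(2))
c,s=np.cos(p[2]),np.sin(p[2]);B=np.array([[c,s],[-s,c]])
for n,a,b in(("oil",(153,285),None),("nA",(232,257),(378,231)),("lock",(313,262),None),("nB",(387,224),(335,355)),("nC",(465,232),(292,411))):
    z=.06 if n in("oil","lock") else .058
    for C,q,F in(("top",a,T),("scene",b,S)):
        if q:
            w=at(C,*F(*q),z);print(n,C,w[:2].round(4),"board",(B@(w[:2]-p[:2])).round(4))
o=ctrl.get_obs();R=Rn.from_rotvec(o["tool_rot"]).as_matrix();print(R.round(3),o["tool_pos"],o["opening"],o["t"])
E
```

```text
top [ 0.5641 -0.0353  0.1976] 11.32 0.99
scene [ 0.5654 -0.0346  0.2044] 11.71 2.07
both [ 0.5648 -0.0349  0.2013] 11.53 2.2
oil top [0.5343 0.0847] board [-0.006   0.1232]
nA top [0.5555 0.0229] board [0.0025 0.0584]
nA scene [0.5553 0.0198] board [0.0016 0.0555]
lock top [ 0.55   -0.0403] board [-0.0156 -0.0023]
nB top [ 0.5794 -0.099 ] board [ 0.0015 -0.0657]
nB scene [ 0.5787 -0.1024] board [ 0.0002 -0.0689]
nC top [ 0.5718 -0.1598] board [-0.0181 -0.1238]
nC scene [ 0.5717 -0.1625] board [-0.0187 -0.1265]
[[ 0.948  0.318  0.   ]
 [ 0.318 -0.948  0.   ]
 [ 0.    -0.    -1.   ]] [ 0.19886832 -0.59249014  0.19943141] 0.08527085001809549 0.6
```

```bash
cat >> h.py <<'E'
P=np.array([.5648,-.0349]);YAW=.2005
def board():
    o=ctrl.get_obs();c,s=np.cos(YAW),np.sin(YAW);B=np.array([[c,s],[-s,c]])
    R=Rn.from_rotvec(o["tool_rot"]).as_matrix()
    print("t",round(o["t"],2),"board",(B@(o["tool_pos"][:2]-P)).round(4),"z",round(o["tool_pos"][2],4),"yaw err deg",np.degrees(np.arctan2(R[1,0],R[0,0])-YAW).round(2),"tilt",R[2].round(3),"F",np.round(o["contact_force"],1),"open",round(o["opening"],4))
E
python3 -m creep '[[0,0,0,0,0,0,7],[0,0.0315,-0.0215,0,0,0,0],[0,0.0315,-0.0215,0,0,0,0],[0,0.0315,-0.0215,0,0,0,0],[0,0.0315,-0.0215,0,0,0,0],[0,0.0315,-0.0215,0,0,0,0],[0,0.0315,-0.0215,0,0,0,0],[0,0.0315,-0.0215,0,0,0,0],[0,0.0315,-0.0215,0,0,0,0],[0,0.0315,-0.0215,0,0,0,0],[0,0.0315,-0.0215,0,0,0,0],[0,0.0315,-0.0215,0,0,0,0],[0,0.0315,-0.0215,0,0,0,0],[0,0.0315,-0.0215,0,0,0,0],[0,0.0315,-0.0215,0,0,0,0],[0,0,0,0,0,0,0],[0,0,0,0,0,0,0]]'; python3 -c "from h import *;board()"
```

```text
t: 2.3
tool_pos: [0.5708, -0.2088, 0.1993]
tool_rot: [3.125, 0.319, -0.001]
contact_force: [-0.2, -0.5, 0.6]
opening: 0.0
t 2.3 board [-0.0287 -0.1716] z 0.1993 yaw err deg 0.16 tilt [-0.001  0.    -1.   ] F [-0.2 -0.5  0.6] open 0.0
```

```bash
python3 -m creep '[[0,0.033,-0.023,0,0,0,0],[0,0.033,-0.0235,0,0,0,0],[0,0,0,0.03,0,0,0],[0,0,0,0.03,0,0,0],[0,0,0,0.03,0,0,0],[0,0,0,0.03,0,0,0],[0,0,0,0.016,0,0,0],[0,0,0,0.009,0,0,0],[0,0,0,0,0,0,0],[0,0,0,0,0,0,0]]'
python3 - <<'E'
from h import *
board()
a=get_image("top")[145:275,205:340];b=get_image("scene")[130:300,130:330]
x=np.hstack([cv2.resize(a,(400,385),interpolation=cv2.INTER_CUBIC),cv2.resize(b,(400,385),interpolation=cv2.INTER_CUBIC)])
cv2.imwrite("pics/m1.png",x[:,:,::-1])
E
```

```text
t: 3.3
tool_pos: [0.6269, -0.1512, 0.056]
tool_rot: [3.125, 0.315, 0.003]
contact_force: [0.8, -0.6, -0.1]
opening: 0.0001
t 3.3 board [ 0.0377 -0.1264] z 0.056 yaw err deg 0.04 tilt [ 0.002  0.001 -1.   ] F [ 0.8 -0.6 -0.1] open 0.0001
```

View pics/m1.png

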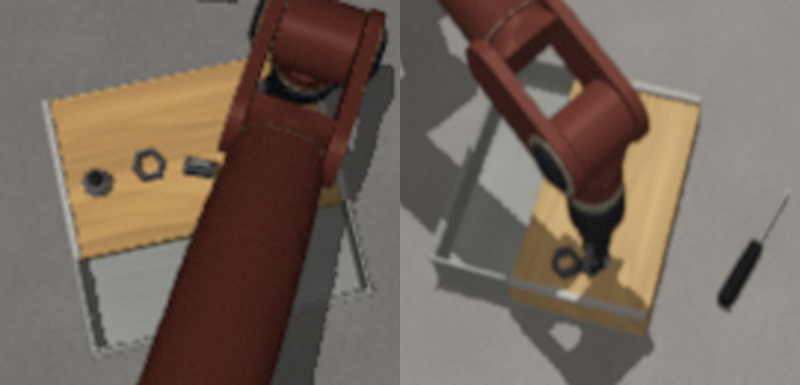

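The gripper stands right behind the rightmost nut (scene half, nut at (568,262), fingers at (593,262)), in line with its lane. I push it now.

```bash
python3 -m creep '[[0,-0.006,0,0.003,0,0,0],[0,-0.006,0,0,0,0,0],[0,-0.006,0,0,0,0,0],[0,-0.006,0,0,0,0,0],[0,-0.006,0,0,0,0,0],[0,-0.007,0,0,0,0,0],[0,-0.007,0,0,0,0,0],[0,-0.007,0,0,0,0,0],[0,-0.007,0,0,0,0,0],[0,-0.007,0,0,0,0,0]]'; python3 -c "from h import *;board()"
python3 -m creep '[[0,-0.007,0,0,0,0,0],[0,-0.007,0,0,0,0,0],[0,-0.007,0,0,0,0,0],[0,-0.007,0,0,0,0,0],[0,-0.007,0,0,0,0,0],[0,-0.007,0,0,0,0,0],[0,-0.007,0,0,0,0,0],[0,-0.007,0,0,0,0,0],[0,-0.007,0,0,0,0,0],[0,0,0,0,0,0,0],[0,0,0,0,0,0,0]]'
python3 - <<'E'
from h import *
board()
a=get_image("top")[145:275,205:340];b=get_image("scene")[130:300,130:330]
x=np.hstack([cv2.resize(a,(400,385),interpolation=cv2.INTER_CUBIC),cv2.resize(b,(400,385),interpolation=cv2.INTER_CUBIC)])
cv2.imwrite("pics/m2.png",x[:,:,::-1])
E
```

```text
t: 4.4
tool_pos: [0.5617, -0.1637, 0.0514]
tool_rot: [3.126, 0.316, 0.0]
contact_force: [0.3, 0.3, 0.5]
opening: 0.0001
t 4.4 board [-0.0287 -0.1256] z 0.0514 yaw err deg 0.06 tilt [ 0.  0. -1.] F [0.3 0.3 0.5] open 0.0001
t: 5.5
tool_pos: [0.5006, -0.1762, 0.0515]
tool_rot: [3.126, 0.316, 0.001]
contact_force: [0.8, 0.2, -0.3]
opening: 0.0003
t 5.5 board [-0.0911 -0.1257] z 0.0515 yaw err deg 0.05 tilt [ 0.  0. -1.] F [ 0.8  0.2 -0.3] open 0.0003
```

View pics/m2.png

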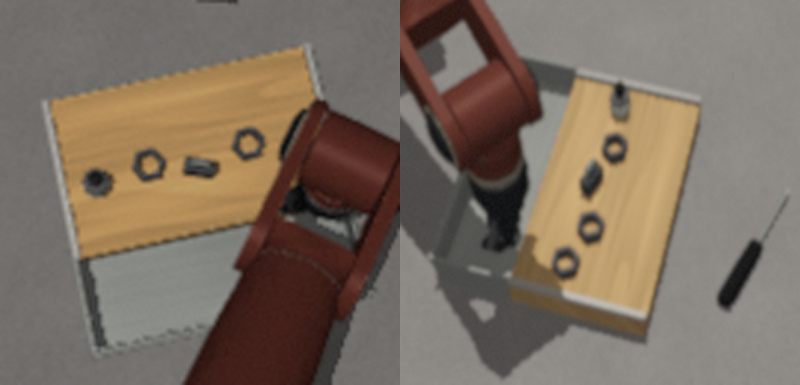

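The picture disagrees with the plan. The nut still sits at (566,263), and the gripper passed with no contact force. I'll check the projected TCP against where the fingers really appear.

Run:
```python
from h import *
o=ctrl.get_obs();print(o["t"],o["tool_pos"])
for c in("top","scene"): print(c,np.round(proj(c,o["tool_pos"]),1))
for n in("nut1",):
    for c in("top","scene"):
        im=get_image(c)
        for r in models.search_frame(c,n)[:4]:
            e=r["extent"];print(c,round(r["conf"],2),np.round(e,1),at(c,(e[0]+e[2])/2,(e[1]+e[3])/2,.0545).round(4))
b=im[200:290,150:270].copy()
x=cv2.resize(b,(800,600),interpolation=cv2.INTER_CUBIC)
u,v=proj("scene",o["tool_pos"]);cv2.drawMarker(x,(int((u-150+.5)*6.667),int((v-200+.5)*6.667)),(255,0,0),0,20,1)
for X in((.5718,-.1612,.0545),):
    u,v=proj("scene",X);cv2.drawMarker(x,(int((u-150+.5)*6.667),int((v-200+.5)*6.667)),(0,255,0),0,20,1)
cv2.imwrite("pics/z1.png",x[:,:,::-1])
```

```text
5.6 [ 0.50084568 -0.17618553  0.05154215]
top [310.5 214.5]
scene [188.5 241.3]
top 0.61 [248.1 196.9 261.9 209.7] [0.5451 0.0226 0.0545]
scene 0.72 [202.8 239.2 217.3 253. ] [ 0.5646 -0.1639  0.0545]
scene 0.7 [216.1 226.9 230.4 237. ] [ 0.5768 -0.1073  0.0545]
scene 0.53 [233.4 189.3 244.2 200.4] [0.5592 0.0252 0.0545]
scene 0.39 [114.6 311.4 141.3 346.5] [ 0.4878 -0.4736  0.0545]
```

View pics/z1.png

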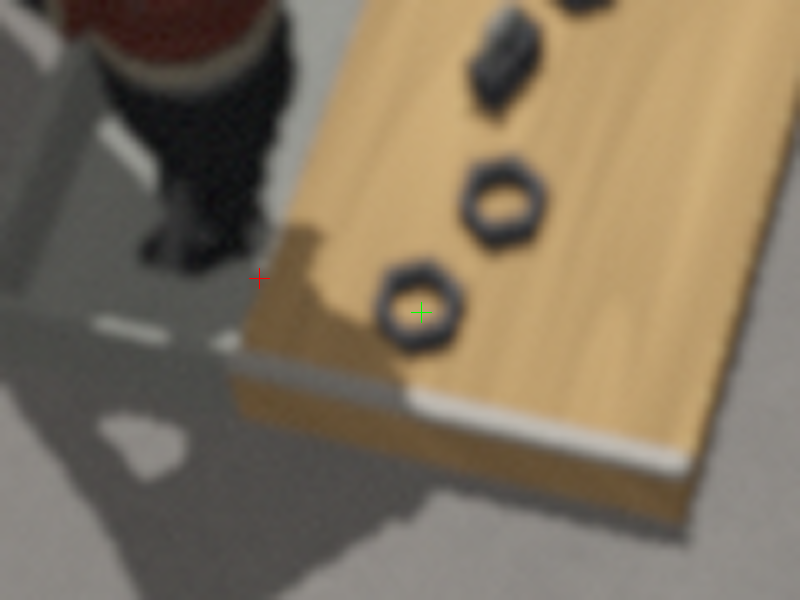

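Run:
```python
from h import *
u,v=proj("scene",(.6269,-.1512,.056));print("m1 TCP full",u,v,"in m1.png",400+(u-130)*2,(v-130)*385/170)
p=np.array([.5008,-.1762,.0515])
f=lambda X:np.round(((np.array(proj("scene",X))-[150,200]+.5)*6.667),0)
for d in([0,0,0],[0,0,.02],[0,0,.05],[0.03,0,0],[0,.03,0],[-.03,0,0]): print(d,f(p+d))
im=get_image("scene")
x=cv2.resize(im[170:270,120:253],(798,600),interpolation=cv2.INTER_CUBIC).astype(float)
x=np.clip((x/255)**.5*255,0,255).astype(np.uint8)
cv2.imwrite("pics/z2.png",x[:,:,::-1])
```

```text
m1 TCP full 231.69984234287796 250.89221453020454 in m1.png 603.3996846857559 273.7853093772279
[0, 0, 0] [260. 279.]
[0, 0, 0.02] [254. 256.]
[0, 0, 0.05] [245. 222.]
[0.03, 0, 0] [321. 306.]
[0, 0.03, 0] [295. 223.]
[-0.03, 0, 0] [200. 251.]
```

View pics/z2.png

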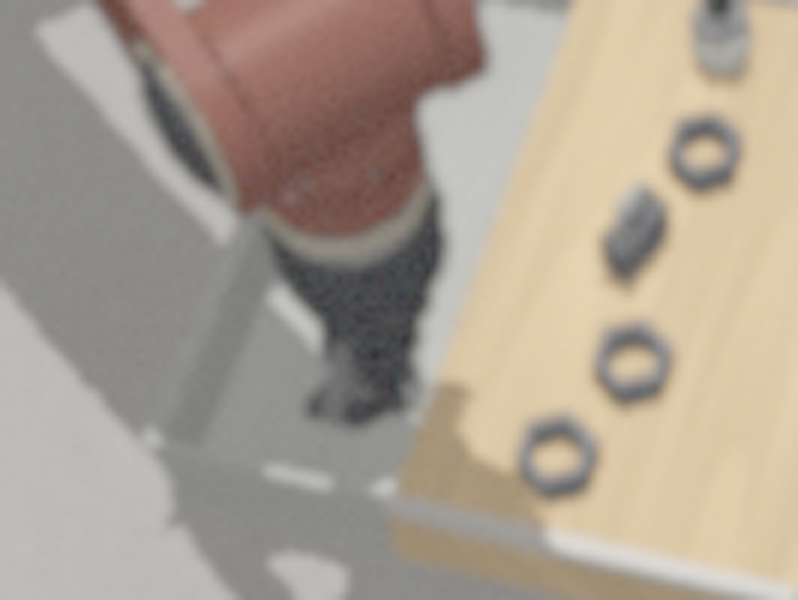

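Run:
```python
from h import *
out=[]
for fn,p in(("m1",(.6269,-.1512,.056)),("m2",(.5006,-.1762,.0515))):
    b=cv2.imread(f"pics/{fn}.png")[:,400:]
    b=cv2.resize(b,None,fx=3,fy=3,interpolation=cv2.INTER_CUBIC)
    b=(np.clip((b/255.)**.5,0,1)*255).astype(np.uint8)
    g=lambda X:(int((proj("scene",X)[0]-130+.5)*6),int((proj("scene",X)[1]-130+.5)*385/170*3))
    for k in range(5): cv2.drawMarker(b,g((p[0],p[1],p[2]+.05*k)),(0,0,255),0,14,2)
    q=g(p);q=(max(q[0],300),max(q[1],450));b=b[q[1]-400:q[1]+150,q[0]-230:q[0]+170];out.append(b)
cv2.imwrite("pics/cmp.png",np.hstack(out))
```

```text
(no output)
```

View pics/cmp.png

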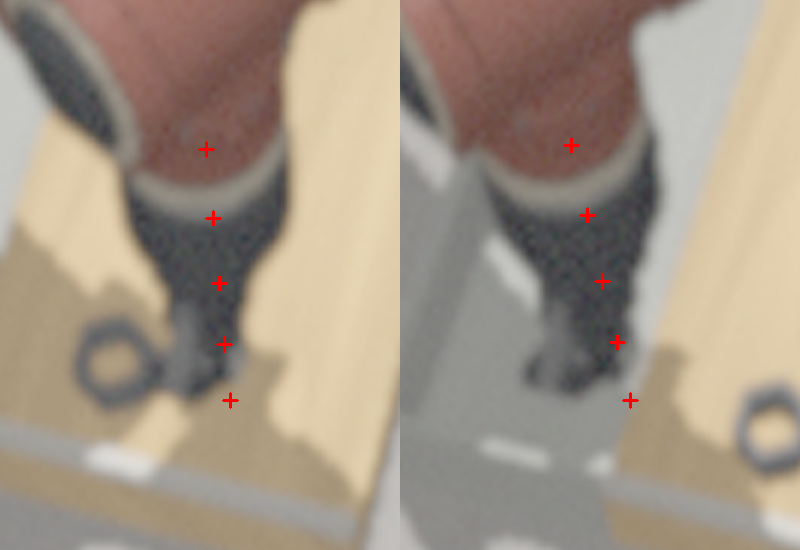

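The flange matches the reported pose, but the fingertips appear about 2–3 cm toward the robot from the reported TCP, and there was no contact. A touch test on bare board behind the nut should give the true tip height.

```bash
python3 -m creep '[[0,0,0,-0.03,0,0,0],[0,0,0,-0.04,0,0,0],[0,0.03,0,0,0,0,0],[0,0.035,0,0,0,0,0],[0,0.035,0,0,0,0,0],[0,0.035,0,0,0,0,0],[0,0.03,0,0,0,0,0],[0,0,0,0.03,0,0,0],[0,0,0,0.02,0,0,0],[0,0,0,0.01,0,0,0],[0,0,0,0.005,0,0,0],[0,0,0,0.002,0,0,0],[0,0,0,0,0,0,0],[0,0,0,0,0,0,0]]' ; python3 -c "from h import *;board()"
python3 -m creep '[[0,0,0,0.002,0,0,0],[0,0,0,0,0,0,0]]'; python3 -c "from h import *;board();print(ctrl.get_obs()['q'])"
```

```text
t: 7.25
tool_pos: [0.663, -0.1435, 0.0559]
tool_rot: [3.125, 0.316, 0.003]
contact_force: [0.4, -0.7, -0.3]
opening: -0.0001
t 7.25 board [ 0.0746 -0.126 ] z 0.0559 yaw err deg 0.06 tilt [ 0.002  0.001 -1.   ] F [ 0.4 -0.7 -0.3] open -0.0001
t: 7.45
tool_pos: [0.6624, -0.1432, 0.0528]
tool_rot: [3.125, 0.316, 0.001]
contact_force: [0.3, 0.1, 0.2]
opening: 0.0
t 7.45 board [ 0.0741 -0.1256] z 0.0528 yaw err deg 0.06 tilt [ 0.001  0.    -1.   ] F [0.3 0.1 0.2] open 0.0
[-3.22612796e-01  2.95340261e-01  1.59371800e+00  1.65721713e-06
  1.25193884e+00  1.04662138e+00]
```

```bash
for i in 1; do python3 -m creep '[[0,0,0,0.002,0,0,0],[0,0,0,0.002,0,0,0],[0,0,0,0,0,0,0]]'; done; python3 -c "from h import *;board()"
python3 -m creep '[[0,0,0,0.0015,0,0,0],[0,0,0,0,0,0,0]]'; python3 -c "from h import *;board()"
python3 -m creep '[[0,0,0,0.0015,0,0,0],[0,0,0,0,0,0,0]]'
python3 - <<'E'
from h import *
board();o=ctrl.get_obs()
b=get_image("scene");p=o["tool_pos"]
b=cv2.resize(b,None,fx=6,fy=6,interpolation=cv2.INTER_CUBIC)
b=(np.clip((b/255.)**.5,0,1)*255).astype(np.uint8)
g=lambda X:tuple(int((k+.5)*6) for k in proj("scene",X))
for k in range(5): cv2.drawMarker(b,g((p[0],p[1],p[2]+.05*k)),(255,0,0),0,14,2)
q=g(p);b=b[q[1]-400:q[1]+200,q[0]-500:q[0]+300]
cv2.imwrite("pics/v9.png",b[:,:,::-1])
E
```

```text
t: 7.75
tool_pos: [0.6619, -0.143, 0.0478]
tool_rot: [-3.125, -0.316, 0.001]
contact_force: [-0.5, 1.0, 0.1]
opening: 0.0
t 7.75 board [ 0.0736 -0.1252] z 0.0478 yaw err deg 0.06 tilt [-0.001 -0.    -1.   ] F [-0.5  1.   0.1] open 0.0
t: 7.95
tool_pos: [0.6621, -0.143, 0.0466]
tool_rot: [-3.125, -0.316, 0.001]
contact_force: [-0.2, -0.4, -0.2]
opening: -0.0001
t 7.95 board [ 0.0738 -0.1253] z 0.0466 yaw err deg 0.07 tilt [-0. -0. -1.] F [-0.2 -0.4 -0.2] open -0.0001
t: 8.15
tool_pos: [0.6621, -0.1431, 0.0452]
tool_rot: [-3.125, -0.316, 0.0]
contact_force: [0.1, -0.2, 0.8]
opening: 0.0002
t 8.15 board [ 0.0738 -0.1254] z 0.0452 yaw err deg 0.06 tilt [-0. -0. -1.] F [ 0.1 -0.2  0.8] open 0.0002
```

View pics/v9.png

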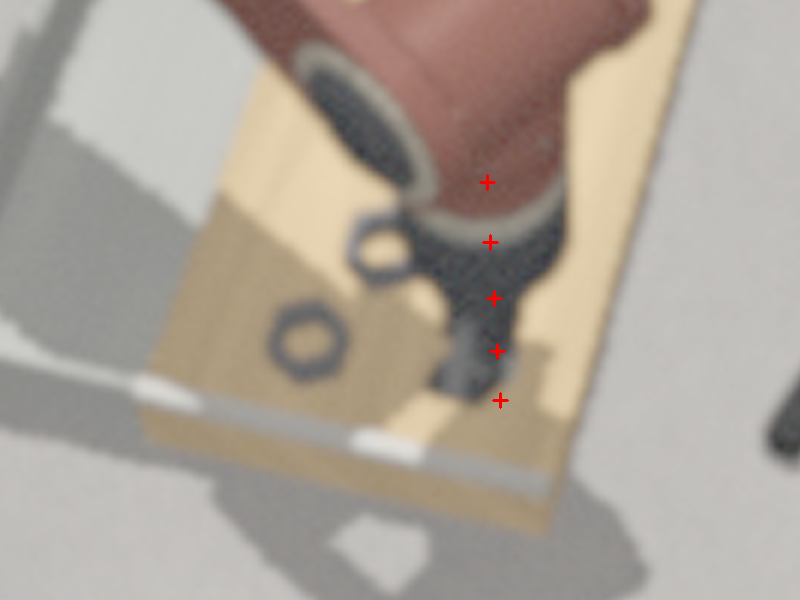

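No contact yet at a reported z of 45 mm. I'll keep probing in 2 mm steps, stopping on force.

```bash
ck(){ python3 -c "
from h import *
board();o=ctrl.get_obs();import sys;sys.exit(bool(np.linalg.norm(o['contact_force'])>6))"; }
python3 -m creep '[[0,0,0,0.002,0,0,0],[0,0,0,0,0,0,0]]' >/dev/null && ck && python3 -m creep '[[0,0,0,0.002,0,0,0],[0,0,0,0,0,0,0]]'>/dev/null && ck && python3 -m creep '[[0,0,0,0.002,0,0,0],[0,0,0,0,0,0,0]]' >/dev/null&& ck && python3 -m creep '[[0,0,0,0.002,0,0,0],[0,0,0,0,0,0,0]]'>/dev/null && ck && python3 -m creep '[[0,0,0,0.002,0,0,0],[0,0,0,0,0,0,0]]' >/dev/null&& ck && python3 -m creep '[[0,0,0,0.002,0,0,0],[0,0,0,0,0,0,0]]'>/dev/null && ck && python3 -m creep '[[0,0,0,0.002,0,0,0],[0,0,0,0,0,0,0]]'>/dev/null && ck
```

```text
t 8.4 board [ 0.0738 -0.1253] z 0.0431 yaw err deg 0.07 tilt [-0. -0. -1.] F [ 0.2  0.5 -0.2] open 0.0003
t 8.6 board [ 0.0737 -0.1253] z 0.041 yaw err deg 0.07 tilt [-0.001 -0.    -1.   ] F [-0.3 -0.4 -0.7] open 0.0
t 8.8 board [ 0.0738 -0.1254] z 0.0391 yaw err deg 0.06 tilt [-0. -0. -1.] F [ 0.2 -0.3 -0.3] open 0.0006
t 9.0 board [ 0.0737 -0.1253] z 0.037 yaw err deg 0.07 tilt [-0. -0. -1.] F [ 0.4  0.5 -0.2] open 0.0001
t 9.2 board [ 0.0737 -0.1253] z 0.035 yaw err deg 0.07 tilt [-0. -0. -1.] F [ 0.4  0.2 -0.4] open -0.0002
t 9.4 board [ 0.0738 -0.1253] z 0.0331 yaw err deg 0.06 tilt [-0. -0. -1.] F [-0.  -0.1 -1.5] open 0.0
t 9.6 board [ 0.0737 -0.1253] z 0.031 yaw err deg 0.06 tilt [-0. -0. -1.] F [-0.1 -0.1 -0.2] open 0.0
```

The reported z is clearly biased by more than 14 mm: the tip is higher than stated. Continuing to contact.

```bash
ck(){ python3 -c "
from h import *
board();o=ctrl.get_obs();import sys;sys.exit(bool(np.linalg.norm(o['contact_force'])>4))"; }
python3 -m creep '[[0,0,0,0.002,0,0,0],[0,0,0,0,0,0,0]]' >/dev/null && ck && python3 -m creep '[[0,0,0,0.002,0,0,0],[0,0,0,0,0,0,0]]'>/dev/null && ck && python3 -m creep '[[0,0,0,0.002,0,0,0],[0,0,0,0,0,0,0]]' >/dev/null&& ck && python3 -m creep '[[0,0,0,0.002,0,0,0],[0,0,0,0,0,0,0]]'>/dev/null && ck && python3 -m creep '[[0,0,0,0.002,0,0,0],[0,0,0,0,0,0,0]]' >/dev/null&& ck && python3 -m creep '[[0,0,0,0.002,0,0,0],[0,0,0,0,0,0,0]]'>/dev/null && ck && python3 -m creep '[[0,0,0,0.002,0,0,0],[0,0,0,0,0,0,0]]'>/dev/null && ck
```

```text
t 9.8 board [ 0.0737 -0.1253] z 0.0291 yaw err deg 0.07 tilt [-0. -0. -1.] F [-0.5  0.4 -0.5] open 0.0001
t 10.0 board [ 0.0738 -0.1253] z 0.027 yaw err deg 0.06 tilt [-0. -0. -1.] F [ 0.5  0.4 -0.4] open 0.0001
t 10.2 board [ 0.0737 -0.1253] z 0.025 yaw err deg 0.07 tilt [-0. -0. -1.] F [ 0.1  0.2 -0.8] open -0.0004
t 10.4 board [ 0.0738 -0.1253] z 0.023 yaw err deg 0.06 tilt [-0. -0. -1.] F [-0.   0.3 -0. ] open 0.0002
t 10.6 board [ 0.0737 -0.1253] z 0.021 yaw err deg 0.07 tilt [-0. -0. -1.] F [-0.3  1.2  0.2] open 0.0002
t 10.8 board [ 0.0737 -0.1253] z 0.019 yaw err deg 0.06 tilt [-0. -0. -1.] F [-0.3  0.7 -0. ] open -0.0001
t 11.0 board [ 0.0737 -0.1253] z 0.0171 yaw err deg 0.07 tilt [-0. -0. -1.] F [-0.5  0.1 -0.2] open -0.0002
```

Run:
```python
from h import *
o=ctrl.get_obs();p=o["tool_pos"]
g=lambda X:tuple(int((k+.5)*6) for k in proj("scene",X))
b=get_image("scene")
b=cv2.resize(b,None,fx=6,fy=6,interpolation=cv2.INTER_CUBIC)
b=(np.clip((b/255.)**.5,0,1)*255).astype(np.uint8)
for k in range(5): cv2.drawMarker(b,g((p[0],p[1],p[2]+.05*k)),(255,0,0),0,14,2)
# board top edge outline from the fitted pose
c,s=np.cos(YAW),np.sin(YAW)
L=[g((P[0]+c*x-s*y,P[1]+s*x+c*y,.045)) for x,y in((.11,.17),(.11,-.17),(-.09,-.17),(-.09,.17))]
cv2.polylines(b,[np.array(L)],True,(0,160,0),1)
q=g((.6621,-.1431,.0452));b=b[q[1]-400:q[1]+200,q[0]-500:q[0]+300]
cv2.imwrite("pics/v10.png",b[:,:,::-1])
```

View pics/v10.png

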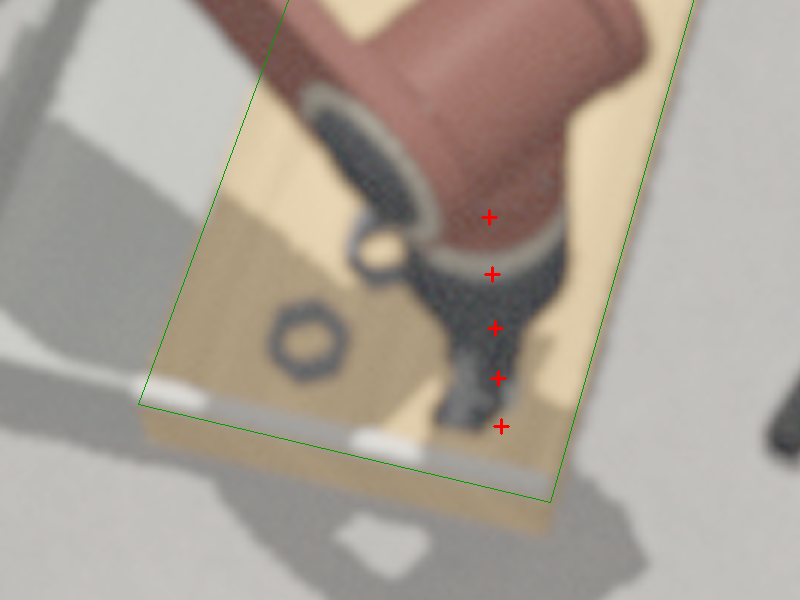

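The board outline fits well. The tip is still above the board and off from the reported pose, so I continue the guarded descent.

```bash
ck(){ python3 -c "
from h import *
board();o=ctrl.get_obs();import sys;sys.exit(bool(np.linalg.norm(o['contact_force'])>4))"; }
d(){ :; }
python3 -m creep '[[0,0,0,0.002,0,0,0],[0,0,0,0.001,0,0,0]]' >/dev/null && ck && python3 -m creep '[[0,0,0,0.002,0,0,0],[0,0,0,0.001,0,0,0]]'>/dev/null && ck && python3 -m creep '[[0,0,0,0.002,0,0,0],[0,0,0,0.001,0,0,0]]' >/dev/null&& ck && python3 -m creep '[[0,0,0,0.002,0,0,0],[0,0,0,0.001,0,0,0]]'>/dev/null && ck && python3 -m creep '[[0,0,0,0.002,0,0,0],[0,0,0,0.001,0,0,0]]' >/dev/null&& ck && python3 -m creep '[[0,0,0,0.002,0,0,0],[0,0,0,0.001,0,0,0]]'>/dev/null && ck && python3 -m creep '[[0,0,0,0.002,0,0,0],[0,0,0,0.001,0,0,0]]'>/dev/null && ck
```

```text
t 11.25 board [ 0.0739 -0.1254] z 0.0142 yaw err deg 0.07 tilt [-0. -0. -1.] F [ 0.1  0.3 -1. ] open 0.0002
t 11.45 board [ 0.0741 -0.1255] z 0.0131 yaw err deg 0.07 tilt [-0.001 -0.    -1.   ] F [-6.3  1.5 12.2] open -0.0002
```

Contact came at a reported z of about 14 mm, so the true tip is about 31 mm higher than reported. Now I get the lateral offset from the picture at that height. Tip footprint centre in v10 is about (476,404).

```bash
python3 -m creep '[[0,0,0,-0.006,0,0,0]]'
python3 - <<'E'
from h import *
c,s=np.cos(YAW),np.sin(YAW);B=np.array([[c,s],[-s,c]])
g=lambda X:tuple(int((k+.5)*6) for k in proj("scene",X))
q=g((.6621,-.1431,.0452))
def w(u,v,z): return at("scene",(u+q[0]-500)/6-.5,(v+q[1]-400)/6-.5,z)
for (u,v),z in(((476,404),.048),((476,404),.05),((470,400),.048),((482,408),.048)):
    X=w(u,v,z);print(X.round(4),"board",(B@(X[:2]-P)).round(4))
# cmp.png right (m2): tip centre offset from reported TCP mark, px/6
for nm,p,du,dv,z in(("m1",(.6269,-.1512,.056),-36,-28,.087),("m2",(.5006,-.1762,.0515),-60,-30,.08),("m2lo",(.5006,-.1762,.0515),-60,-30,.07)):
    u,v=proj("scene",p);X=at("scene",u+du/6,v+dv/6.8,z);print(nm,"true-rep board",(B@(X[:2]-np.array(p[:2]))).round(4))
# ratio of commanded to observed descent: tip top0/v9 etc
b=get_image("scene");b=cv2.resize(b,None,fx=6,fy=6,interpolation=cv2.INTER_CUBIC)
board()
E
```

```text
t: 11.55
tool_pos: [0.6619, -0.143, 0.0172]
tool_rot: [-3.125, -0.316, 0.001]
contact_force: [-0.3, -0.6, -0.3]
opening: 0.0001
[ 0.6535 -0.151   0.048 ] board [ 0.0638 -0.1314]
[ 0.654  -0.1518  0.05  ] board [ 0.0642 -0.1323]
[ 0.6501 -0.1503  0.048 ] board [ 0.0606 -0.1301]
[ 0.657  -0.1516  0.048 ] board [ 0.0671 -0.1327]
m1 true-rep board [-0.0136 -0.0067]
m2 true-rep board [-0.0235 -0.0073]
m2lo true-rep board [-0.0267 -0.0025]
t 11.6 board [ 0.0745 -0.1257] z 0.0186 yaw err deg 0.06 tilt [ 0.001  0.001 -1.   ] F [1.  0.8 0.5] open 0.0
```

```bash
cat > ck.py <<'E'
from h import *
import sys
board();o=ctrl.get_obs();f=np.array(o['contact_force']);sys.exit(bool(abs(f[2])>5 or np.linalg.norm(f)>12))
E
python3 -m creep '[[0,0,-0.006,-0.006,0,0,0],[0,-0.01,0,0,0,0,0],[0,-0.01,0,0,0,0,0],[0,-0.01,0,0,0,0,0],[0,-0.006,0,0,0,0,0],[0,-0.006,0,0,0,0,0]]'>/dev/null && python3 ck.py && python3 -m creep '[[0,-0.006,0,0,0,0,0],[0,-0.006,0,0,0,0,0],[0,-0.006,0,0,0,0,0]]'>/dev/null && python3 ck.py && python3 -m creep '[[0,-0.006,0,0,0,0,0],[0,-0.006,0,0,0,0,0],[0,-0.006,0,0,0,0,0]]'>/dev/null && python3 ck.py
python3 - <<'E'
from h import *
b=get_image("scene")
for r in models.search_frame("scene","nut1")[:4]:
    e=r["extent"];print(round(r["conf"],2),np.round(e,1))
E
```

```text
t 12.2 board [ 0.0309 -0.1195] z 0.0231 yaw err deg 0.04 tilt [-0. -0. -1.] F [ 0.2 -0.2  0.1] open 0.0001
t 12.5 board [ 0.0135 -0.1196] z 0.0234 yaw err deg 0.06 tilt [ 0.  0. -1.] F [-0.1  0.2 -0.5] open 0.0002
t 12.8 board [-0.0044 -0.1195] z 0.0235 yaw err deg 0.07 tilt [ 0.  0. -1.] F [ 0.7  0.9 -0. ] open -0.0
0.59 [232.  189.8 244.4 203.2]
0.56 [222.9 227.8 232.3 236.1]
0.37 [198.2 237.9 207.9 251.1]
```

Nut C is moving. Continuing to the edge in guarded stages.

```bash
python3 -m creep '[[0,-0.006,0,0,0,0,0],[0,-0.006,0,0,0,0,0],[0,-0.006,0,0,0,0,0],[0,-0.006,0,0,0,0,0]]'>/dev/null && python3 ck.py && python3 -m creep '[[0,-0.006,0,0,0,0,0],[0,-0.006,0,0,0,0,0],[0,-0.006,0,0,0,0,0]]'>/dev/null && python3 ck.py && python3 -m creep '[[0,-0.006,0,0,0,0,0],[0,-0.006,0,0,0,0,0],[0,-0.006,0,0,0,0,0]]'>/dev/null && python3 ck.py && python3 -m creep '[[0,-0.006,0,0,0,0,0],[0,-0.006,0,0,0,0,0],[0,0,0,0,0,0,0]]'>/dev/null && python3 ck.py
python3 - <<'E'
from h import *
b=get_image("scene")
for r in models.search_frame("scene","nut1")[:4]:
    e=r["extent"];print(round(r["conf"],2),np.round(e,1))
c,s=np.cos(YAW),np.sin(YAW)
g=lambda X:tuple(int((k+.5)*6) for k in proj("scene",X))
b=cv2.resize(b,None,fx=6,fy=6,interpolation=cv2.INTER_CUBIC)
b=(np.clip((b/255.)**.5,0,1)*255).astype(np.uint8)
q=g((.5,-.15,.05));b=b[q[1]-350:q[1]+250,q[0]-400:q[0]+400]
cv2.imwrite("pics/v11.png",b[:,:,::-1])
E
```

```text
t 13.3 board [-0.0284 -0.1196] z 0.0236 yaw err deg 0.07 tilt [ 0.  0. -1.] F [ 1.  -0.2  0.1] open -0.0002
t 13.6 board [-0.0464 -0.1196] z 0.0236 yaw err deg 0.07 tilt [ 0.  0. -1.] F [ 1.  -0.   0.9] open -0.0001
t 13.9 board [-0.0645 -0.1196] z 0.0235 yaw err deg 0.07 tilt [ 0.  0. -1.] F [1.2 0.2 1.3] open 0.0005
t 14.2 board [-0.0772 -0.1193] z 0.0229 yaw err deg 0.04 tilt [-0.001 -0.001 -1.   ] F [ 0.   0.6 -0.2] open -0.0
0.52 [216.4 225.1 229.3 236.9]
0.47 [232.6 187.9 242.4 202.4]
```

Nut C has left the board: the push force dropped to zero and two nuts remain detected. Next is nut B, at board (0.001, −0.067).

```bash
python3 -m creep '[[0,0.003,0,-0.03,0,0,0],[0,0,0,-0.04,0,0,0],[0,0.035,-0.0145,0,0,0,0],[0,0.035,-0.0145,0,0,0,0],[0,0.035,-0.0145,0,0,0,0],[0,0.032,-0.015,0,0,0,0],[0,0,0,0,0,0,0],[0,0,0,0.03,0,0,0],[0,0,0,0.02,0,0,0],[0,0,0,0.01,0,0,0],[0,0,0,0.005,0,0,0],[0,0,0,0.005,0,0,0],[0,0,0,0,0,0,0]]'>/dev/null; python3 ck.py
python3 - <<'E'
from h import *
b=get_image("scene")
for r in models.search_frame("scene","nut1")[:4]:
    e=r["extent"];print(round(r["conf"],2),np.round(e,1))
g=lambda X:tuple(int((k+.5)*6) for k in proj("scene",X))
b=cv2.resize(b,None,fx=6,fy=6,interpolation=cv2.INTER_CUBIC)
b=(np.clip((b/255.)**.5,0,1)*255).astype(np.uint8)
p=ctrl.get_obs()["tool_pos"];X=(p[0]-.01,p[1]-.0085,.057);cv2.drawMarker(b,g(X),(255,0,0),0,14,2)
q=g((.53,-.12,.05));b=b[q[1]-350:q[1]+250,q[0]-400:q[0]+400]
cv2.imwrite("pics/v12.png",b[:,:,::-1])
E
```

```text
t 15.6 board [ 0.0639 -0.0612] z 0.0237 yaw err deg 0.05 tilt [ 0.  0. -1.] F [0.3 0.2 0.3] open 0.0001
0.42 [181.9 235.5 190.  250.6]
```

View pics/v12.png

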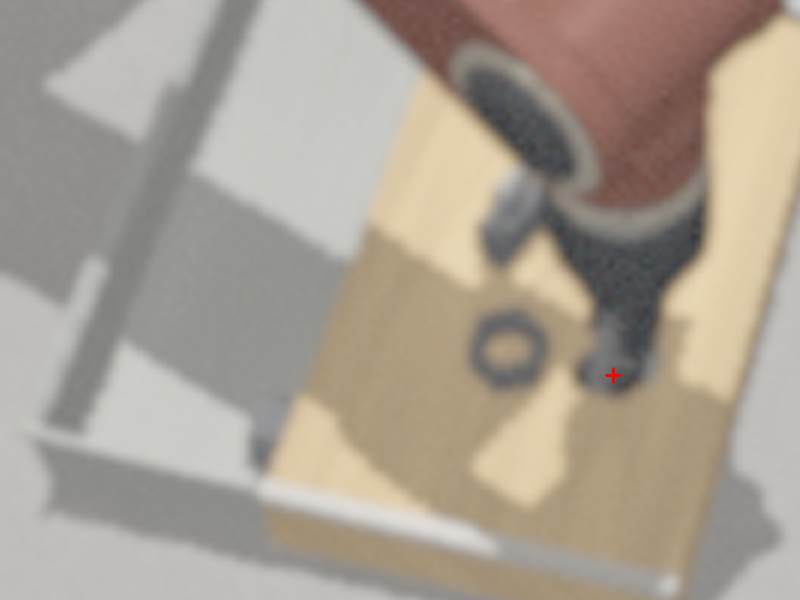

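Nut C lies in the tray against the board's face (270,430). The tip (613,375) is in line with nut B (510,348), and the padlock is in place. I push B.

```bash
python3 -m creep '[[0,-0.008,0,0,0,0,0],[0,-0.008,0,0,0,0,0],[0,-0.006,0,0,0,0,0],[0,-0.006,0,0,0,0,0],[0,-0.006,0,0,0,0,0],[0,-0.006,0,0,0,0,0],[0,-0.006,0,0,0,0,0],[0,-0.006,0,0,0,0,0]]'>/dev/null && python3 ck.py && python3 -m creep '[[0,-0.006,0,0,0,0,0],[0,-0.006,0,0,0,0,0],[0,-0.006,0,0,0,0,0],[0,-0.006,0,0,0,0,0],[0,-0.006,0,0,0,0,0]]'>/dev/null && python3 ck.py && python3 -m creep '[[0,-0.006,0,0,0,0,0],[0,-0.006,0,0,0,0,0],[0,-0.006,0,0,0,0,0],[0,-0.006,0,0,0,0,0]]'>/dev/null && python3 ck.py && python3 -m creep '[[0,-0.006,0,0,0,0,0],[0,-0.006,0,0,0,0,0],[0,-0.006,0,0,0,0,0],[0,-0.006,0,0,0,0,0],[0,-0.006,0,0,0,0,0],[0,0,0,0,0,0,0]]'>/dev/null && python3 ck.py
python3 - <<'E'
from h import *
b=get_image("scene")
for r in models.search_frame("scene","nut1")[:4]:
    e=r["extent"];print(round(r["conf"],2),np.round(e,1))
E
```

```text
t 16.5 board [ 0.0115 -0.0611] z 0.0235 yaw err deg 0.06 tilt [ 0.  0. -1.] F [ 0.7 -0.1 -0.2] open -0.0001
t 17.0 board [-0.0186 -0.0611] z 0.0235 yaw err deg 0.07 tilt [ 0.  0. -1.] F [ 0.9  0.6 -0.1] open -0.0002
t 17.4 board [-0.0426 -0.0611] z 0.0235 yaw err deg 0.06 tilt [ 0.  0. -1.] F [ 0.7  0.4 -0.2] open 0.0002
t 18.0 board [-0.0734 -0.0608] z 0.0229 yaw err deg 0.04 tilt [-0.001 -0.001 -1.   ] F [ 0.2 -0.  -0.4] open 0.0004
```

```bash
python3 -m creep '[[0,0.003,0,-0.03,0,0,0],[0,0,0,-0.04,0,0,0],[0,0.035,0,-0.02,0,0,0],[0,0.035,0,0,0,0,0],[0,0.034,-0.02,0,0,0,0],[0,0.03,-0.026,0,0,0,0],[0,0,-0.026,0,0,0,0],[0,0,-0.026,0,0,0,0],[0,0,-0.026,0,0,0,0],[0,0,0,0.02,0,0,0],[0,0,0,0.03,0,0,0],[0,0,0,0.02,0,0,0],[0,0,0,0.01,0,0,0],[0,0,0,0.005,0,0,0],[0,0,0,0.005,0,0,0],[0,0,0,0,0,0,0]]'>/dev/null; python3 ck.py
python3 - <<'E'
from h import *
b=get_image("scene")
for n in("nut1","padlock","oil"):
  for r in models.search_frame("scene",n)[:4]:
    e=r["extent"];print(n,round(r["conf"],2),np.round(e,1))
g=lambda X:tuple(int((k+.5)*6) for k in proj("scene",X))
b=cv2.resize(b,None,fx=6,fy=6,interpolation=cv2.INTER_CUBIC)
b=(np.clip((b/255.)**.5,0,1)*255).astype(np.uint8)
p=ctrl.get_obs()["tool_pos"];X=(p[0]-.01,p[1]-.0085,.057);cv2.drawMarker(b,g(X),(255,0,0),0,14,2)
q=g((.53,-.02,.05));b=b[q[1]-250:q[1]+350,q[0]-400:q[0]+400]
cv2.imwrite("pics/v13.png",b[:,:,::-1])
E
```

```text
t 19.7 board [0.0651 0.0629] z 0.0237 yaw err deg 0.06 tilt [ 0.001  0.    -1.   ] F [ 0.1  0.1 -0.4] open -0.0002
nut1 0.63 [229.8 190.5 244.7 200.7]
nut1 0.53 [188.3 225.9 193.7 235.6]
padlock 0.4 [144.5 150.4 278.6 279.2]
oil 0.69 [238.6 163.2 242.5 181.2]
oil 0.41 [182.4 238.5 189.1 250.7]
```

View pics/v13.png

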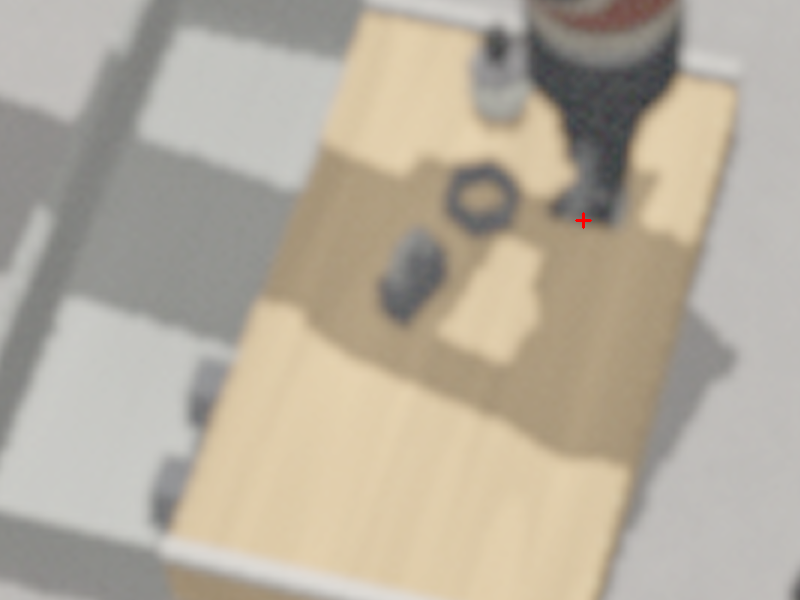

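Nuts B and C are both in the tray, at (210,390) and (175,490). The tip looks about 10 mm too far to +y for nut A (482,198), so I shift it back. I then re-probe the board height here before pushing.

```bash
python3 -m creep '[[0,0,0.01,0,0,0,0],[0,0,0,0.003,0,0,0],[0,0,0,0,0,0,0]]'>/dev/null && python3 ck.py && python3 -m creep '[[0,0,0,0.002,0,0,0],[0,0,0,0,0,0,0]]'>/dev/null && python3 ck.py && python3 -m creep '[[0,0,0,0.002,0,0,0],[0,0,0,0,0,0,0]]'>/dev/null && python3 ck.py && python3 -m creep '[[0,0,0,0.002,0,0,0],[0,0,0,0,0,0,0]]'>/dev/null && python3 ck.py && python3 -m creep '[[0,0,0,0.002,0,0,0],[0,0,0,0,0,0,0]]'>/dev/null && python3 ck.py && python3 -m creep '[[0,0,0,0.002,0,0,0],[0,0,0,0,0,0,0]]'>/dev/null && python3 ck.py
```

```text
t 20.2 board [0.0645 0.0526] z 0.0201 yaw err deg 0.02 tilt [-0. -0. -1.] F [ 0.1  0.3 -0.3] open -0.0001
t 20.4 board [0.0644 0.0532] z 0.018 yaw err deg 0.07 tilt [-0.001 -0.    -1.   ] F [ 0.8  0.1 -0.1] open 0.0002
t 20.6 board [0.0645 0.0532] z 0.016 yaw err deg 0.07 tilt [-0.001 -0.    -1.   ] F [-0.8 -0.1  0.2] open 0.0002
t 20.8 board [0.0645 0.0531] z 0.0141 yaw err deg 0.07 tilt [-0. -0. -1.] F [-0.3  0.2 -0.1] open 0.0002
t 21.0 board [0.0651 0.053 ] z 0.0132 yaw err deg 0.07 tilt [ 0.  0. -1.] F [-3.1  0.8  3.5] open -0.0
t 21.2 board [0.0651 0.053 ] z 0.0131 yaw err deg 0.08 tilt [-0.001 -0.    -1.   ] F [-7.1  0.3 14.6] open -0.0003
```

The board height is the same here. I raise and push A, checking halfway.

```bash
python3 -m creep '[[0,0,0,-0.013,0,0,0],[0,0,0,0,0,0,0],[0,-0.008,0,0,0,0,0],[0,-0.008,0,0,0,0,0],[0,-0.006,0,0,0,0,0],[0,-0.006,0,0,0,0,0],[0,-0.006,0,0,0,0,0],[0,-0.006,0,0,0,0,0],[0,-0.006,0,0,0,0,0],[0,-0.006,0,0,0,0,0]]'>/dev/null && python3 ck.py && python3 -m creep '[[0,-0.006,0,0,0,0,0],[0,-0.006,0,0,0,0,0]]'>/dev/null && python3 ck.py
python3 - <<'E'
from h import *
c,s=np.cos(YAW),np.sin(YAW);B=np.array([[c,s],[-s,c]])
for cam in("scene","top"):
  b=get_image(cam)
  for n in("nut1","padlock","oil"):
   for r in models.search_frame(cam,n)[:3]:
    e=r["extent"];X=at(cam,(e[0]+e[2])/2,(e[1]+e[3])/2,.0545);print(cam,n,round(r["conf"],2),np.round(e,1),(B@(X[:2]-P)).round(3))
E
```

```text
t 22.2 board [0.0123 0.053 ] z 0.0235 yaw err deg 0.06 tilt [ 0.  0. -1.] F [ 0.8 -0.   0.2] open 0.0003
t 22.4 board [0.0003 0.053 ] z 0.0234 yaw err deg 0.06 tilt [ 0. -0. -1.] F [ 1.3 -0.2 -0.3] open -0.0001
scene nut1 0.51 [186.5 221.9 193.6 231.7] [-0.101 -0.081]
scene nut1 0.46 [221.8 186.  227.9 192.9] [-0.04   0.069]
scene nut1 0.41 [180.6 238.3 187.6 252.2] [-0.098 -0.142]
scene padlock 0.59 [146.  154.6 278.3 277.4] [-0.049 -0.03 ]
top oil 0.51 [121.7 224.  150.7 257. ] [-0.047  0.504]
```

```bash
python3 -m creep '[[0,-0.006,0,0,0,0,0],[0,-0.006,0,0,0,0,0],[0,-0.006,0,0,0,0,0],[0,-0.006,0,0,0,0,0],[0,-0.006,0,0,0,0,0]]'>/dev/null && python3 ck.py && python3 -m creep '[[0,-0.006,0,0,0,0,0],[0,-0.006,0,0,0,0,0],[0,-0.006,0,0,0,0,0],[0,-0.006,0,0,0,0,0]]'>/dev/null && python3 ck.py && python3 -m creep '[[0,-0.006,0,0,0,0,0],[0,-0.006,0,0,0,0,0],[0,-0.006,0,0,0,0,0],[0,-0.006,0,0,0,0,0],[0,0,0,0,0,0,0]]'>/dev/null && python3 ck.py
# lift clear and back away over the board to the right rear, high
python3 -m creep '[[0,0.003,0,-0.03,0,0,0],[0,0,0,-0.04,0,0,0],[0,0,0,-0.04,0,0,0],[0,0,0,-0.04,0,0,0],[0,-0.02,0.03,-0.02,0,0,0],[0,-0.02,0.035,0,0,0,0],[0,-0.02,0.035,0,0,0,0],[0,-0.02,0.035,0,0,0,0],[0,-0.02,0.035,0,0,0,0],[0,-0.02,0.035,0,0,0,0],[0,-0.02,0.035,0,0,0,0],[0,-0.02,0.035,0,0,0,0],[0,-0.02,0.035,0,0,0,0],[0,-0.02,0.035,0,0,0,0],[0,-0.02,0.035,0,0,0,0],[0,0,0,0,0,0,0]]'>/dev/null; python3 ck.py
python3 - <<'E'
from h import *
c,s=np.cos(YAW),np.sin(YAW);B=np.array([[c,s],[-s,c]])
ims=[]
for cam in("scene","top"):
  b=get_image(cam);ims.append(b)
  for n,z in(("nut1",.024),("padlock",.07),("oil",.07)):
   for r in models.search_frame(cam,n)[:4]:
    e=r["extent"];X=at(cam,(e[0]+e[2])/2,(e[1]+e[3])/2,z);print(cam,n,round(r["conf"],2),np.round(e,1),(B@(X[:2]-P)).round(3))
a=ims[1][145:275,205:340];b=ims[0][130:300,130:330]
x=np.hstack([cv2.resize(a,(400,385),interpolation=cv2.INTER_CUBIC),cv2.resize(b,(400,385),interpolation=cv2.INTER_CUBIC)])
cv2.imwrite("pics/v14.png",x[:,:,::-1])
E
```

```text
t 23.3 board [-0.0297  0.0529] z 0.0236 yaw err deg 0.06 tilt [ 0.  0. -1.] F [1.4 1.  0. ] open -0.0
t 23.7 board [-0.0538  0.0529] z 0.0234 yaw err deg 0.06 tilt [-0.  0. -1.] F [0.7 0.1 0.1] open -0.0001
t 24.2 board [-0.0786  0.0532] z 0.0228 yaw err deg 0.05 tilt [-0.002 -0.001 -1.   ] F [ 0.4 -0.8 -1. ] open -0.0
t 25.8 board [-0.2963 -0.3302] z 0.1929 yaw err deg -0.21 tilt [-0.001  0.    -1.   ] F [-0.2  1.5 -0.7] open -0.0
scene nut1 0.46 [186.2 227.3 193.  234.7] [-0.107 -0.079]
scene nut1 0.44 [193.2 186.1 204.8 200. ] [-0.121  0.055]
top nut1 0.55 [301.3 215.9 314.9 222. ] [-0.102 -0.117]
top nut1 0.5 [289.6 219.8 299.9 228.9] [-0.11  -0.065]
top nut1 0.47 [256.9 235.1 264.9 243.8] [-0.137  0.067]
top padlock 0.45 [266.3 199.1 277.7 207.9] [-0.024  0.001]
top oil 0.39 [233.6 201.1 241.2 212.9] [-0.01   0.125]
```

No more views are available, so I check numerically against the initial pictures. I crop-match the padlock, the oil bottle and the other goods.

Run:
```python
from h import *
old={c:cv2.resize(cv2.imread(f"pics/{c}0.png"),(512,384),interpolation=cv2.INTER_AREA) for c in("top","scene")}
for cam in old:
    n=get_image(cam)[:,:,::-1]
    def m(nm,x0,y0,x1,y1):
        t=old[cam][y0:y1,x0:x1];w=np.ascontiguousarray(n[y0-6:y1+6,x0-6:x1+6])
        r=cv2.matchTemplate(w,t,cv2.TM_CCOEFF_NORMED);_,v,_,l=cv2.minMaxLoc(r);print(cam,nm,"score",round(v,2),"shift px",l[0]-6,l[1]-6)
    if cam=="top":
        for a in(("padlock",264,195,282,208),("oil",231,198,246,213),("driver",230,133,290,148),("spray",106,180,145,210),("screwbox",122,224,152,258),("tape",358,154,392,188),("jar",378,204,410,232)): m(*a)
    else:
        for a in(("padlock",215,197,238,220),("oil",234,160,250,186),("driver",285,210,330,270)): m(*a)
board()
```

```text
top padlock score 1.0 shift px 0 0
top oil score 1.0 shift px 0 0
top driver score 1.0 shift px 0 0
top spray score 1.0 shift px 0 0
top screwbox score 1.0 shift px 0 0
top tape score 1.0 shift px 0 0
top jar score 0.83 shift px 0 0
scene padlock score 0.87 shift px 0 0
scene oil score 1.0 shift px 0 0
scene driver score 1.0 shift px 0 0
t 26.3 board [-0.2933 -0.3268] z 0.1936 yaw err deg 0.13 tilt [ 0.  0. -1.] F [ 0.3 -0.1 -0.6] open -0.0001
```

```bash
python3 -c "from station import finish_job;print(finish_job())"
```

```text
the job is handed in; nothing more can be done
None
```

All three nuts were swept with closed fingers over the board's edge into the catch tray, and the job was handed in at about 26 s. I only pushed them; the push force stayed below about 2 N.

- **Failed first pass:** The first sweep passed over nut C (rightmost from the robot) without touching it. The reported tool position was wrong: the tip was really about 31 mm higher and 10–25 mm off sideways. I measured this by touching bare board (peak about 15 N) and from the pictures, corrected for it, and then pushed each nut in one go.
- **Nuts in the tray:** The top camera network found all three, at board x about -102, -110 and -137 mm, past the edge at -90 mm. The scene camera network reported only two of them in the last picture. At least two appear to be leaning on edge against the board's face rather than lying flat.
- **Things left alone:** Comparing the last pictures with the first ones showed no shift for the padlock, oil bottle, spray can, screw box, tape and screwdriver.
- **Weaker matches:** The jar (0.83, top) and the padlock (0.87, scene) also showed no shift but matched less well. That is probably arm shadow on the jar and nuts gone from the padlock's crop; I did not confirm it.
- **Not seen by eye:** The final picture could not be viewed because the 12-picture limit was reached, so these last checks rest on the networks and the image comparison.

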